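# Push the casting home between the guide rails

### The arm

A 7-joint arm with a two-finger parallel gripper is mounted at the origin on a cart in front of the work surface, level with it; the furniture and walls round the work are solid. World frame = base frame: x ahead of the robot, y to its left, z up, the work surface at z = 0. Lengths are in m, angles in rad, forces in N, time in s.
With the tool pointing down it reaches from about 0.35 to 0.9 m from the base axis. Payload 8.1 kg.
Tool frame: the origin (TCP) lies between the finger pads; the fingertips stand 8 mm ahead of it and the grasp point (between the pads) lies 11 mm behind it (arm.tcp_to_tips is the distance from the TCP to the fingertips, in m); z points along the fingers, x is the direction in which the jaws open and shut, and the axes are right-handed (so a half turn about z gives the same grasp; the last joint's range is limited). The gripper opens to 92 mm and grips with 3 to 60 N. Pads are 19 mm wide; open, the fingers measure 130 mm over their backs; the gripper's body (75 mm by 190 mm) begins 47 mm behind the grasp point.
Start: joints at [-1.368, 0.434, 0.025, 1.573, -0.012, 1.134, -0.075], TCP at [0.188, 0.596, 0.235] pointing down, gripper open.
Joint ranges: [-2.62, 2.62], [-0.44, 2.09], [-1.27, 1.32], [0.08, 2.57], [-1.32, 4.46], [0.12, 2], [-2.74, 2.74]. Speed limits (rad/s): [2.22, 2.22, 3.01, 3.01, 3.14, 3.14, 3.14].

### API

Orientations are given as a rotation vector (axis times angle).
In Python, from cell import arm, eyes gives the robot as it stands.
- The arm moves only by the tool play_rows, never from a script. Its argument "rows" is a list of rows, each a list of 3 entries, a list of its own where there are three numbers: the shift along the tool's x, y, z each as a share of 50 cm, from -1 to 1, then the turn, a rotation vector about the tool's x, y, z each as a share of 60 degrees, from -1 to 1, then the opening, from -1 (shut) to 1 (fully open), so that 0 is half open. In form: [[[dx, dy, dz], [ax, ay, az], grip], ...]. A call has 1 to 10 rows; each row is the pose to reach, as a shift and turn from the pose commanded when the call began, along the tool's axes at that moment; what a row does not reach only later rows make up. A row lasts 1/10 s, in which the tool goes at most 50 mm and 8.59 degrees, less where a joint would pass 70% of its speed; a pose out of reach is approached as far as the arm can. A call with a number of a shift or a turn outside -1 to 1 is refused whole. A call with a gripper value outside its range is refused whole. The fingers move at their own pace and stop on an object; "newtons" is the grip in N (left out, the last holds). Time passes only in rows, so rows that repeat a pose let the fingers close. It gives the time, the measured TCP pose, the force and the opening at its end, in the units of the state.
- arm.observe(): the state, without advancing time (a new reading comes with each control period).
- eyes.get_image(name): name is "side" or "top"; returns (picture, depth): 400x640x3 uint8, red, green, blue; 400x640 float32, m along the optical axis (not along the pixel's ray), 0 where there is no reading.
- eyes.get_calibration(name): a dict with "intrinsics" (3x3 intrinsics, pixels), "R" (3x3) and "t" (3): a world point X has camera coordinates R X + t. Camera axes: x right, y down, z forward; pixel columns grow to the right and rows downward; lengths in m; the calibration is good to about 2 mm. A picture is of the moment at which its call begins. get_calibration takes no time and is no camera call.
- arm.sign_off(): hands the job in, once; it reports no verdict.
The state is a dict: "clock": time; "joints": joint angles; "dq": joint speeds; "joint_efforts": joint torques, N m; "position": TCP position; "ee_rot": TCP orientation; "force": force on the tool from outside, world axes, zero at the start; "ft_torque": the same for the moment, N m; "width": opening from 0.0 (shut) to 1.0 (fully open).
Only numpy, scipy, OpenCV 4.12 (cv2) and the standard library are available. Lean on these libraries where they do the work, as an engineer would, in place of code of your own. Each camera call takes 0.05 s, during which the arm holds its last target.

### The job

With the fingertips, push the long closed-walled tray casting lying on the guide plate down the lane between the two rails until it sits square against the end stop. It is only pushed: keep it flat on the plate and never lift it, and let neither the casting nor the robot touch either rail. Then back away, leaving the clamp blocks where they were.

Things in the scene. Friction and masses are not known exactly. Their poses are not given: they have to be found in the camera images.
- casting: The piece to push: bright cast-aluminium open tray with round bosses inside, closed plain walls all round. Outside 60 mm along its own x, 110 mm along its own y (long axis, starts roughly along the lane), walls 26 mm high and upright. Origin: centre of its underside. About 0.3 kg, slides on the plate; loose. (Not the fixed casting with a stepped outline lying on the cardboard behind.)
- guide_plate: Fixed dark steel plate, 330 x 200 x 6 mm, level on 22 mm rubber feet; the casting slides on its top, 28 mm above its origin and the bench. Origin: on the bench, below the middle of the lane's mouth; +x runs down the lane (away from the robot), +y to its left. The plate spans x -180 to +150, y -100 to +100; the part before the mouth (x < 0) is open. Fixed to it: two rails and the end stop.
- left_rail: Aluminium bar, 120 long, 14 wide, 22 mm high, fixed on the plate at the left of the lane (plate x 0 to 120, y +40 to +54). Origin: middle of its mouth end, on the plate's top; x along the bar. Lane is 80 mm wide between the rails: 10 mm free each side of the centred casting. Must not be touched.
- right_rail: The same bar at the right of the lane (plate y -54 to -40). Origin: middle of its mouth end, on the plate's top. Must not be touched.
- stop_face (a point): Middle of the near face of the rigid end stop, at the plate's top: a steel bar 22 mm high across the lane's far end, 120 mm past the mouth. With the casting home its centre is 55 mm before this point and its rear wall 10 mm inside the mouth.
- block_a: Dark clamp block with a tall pin, 24x60x29 mm, loose, on the plate outside the left rail. Origin: centre of its underside. Bystander: leave it.
- block_b: Dark low clamp block, 25x52x21 mm, loose, on the plate outside the right rail. Origin: centre of its underside. Bystander: leave it.
- block_c: Dark clamp block, 24x59x27 mm, loose on the bench left of the plate. Origin: centre of its underside. Bystander: leave it.
- block_d: Dark clamp block with a pin, 24x63x28 mm, loose on the bench left of the plate, near the front edge. Origin: centre of its underside. Bystander: leave it.
Not all that is in view belongs to the job. What is shaped like the casting but purple is not meant.

How it is judged:
At the end, for the whole second after the job is handed in: The casting lies flat and still on the plate between the rails, its front within 5 mm of the end stop, its long axis within 0.06 rad of the lane's, touching neither rail, and the robot is clear (x of casting in the frame of guide_plate above 0.06 m and y of casting in the frame of guide_plate between -0.0095 and 0.0095 m and angle between the y axis of casting and the x axis of guide_plate, either way round below 0.06 rad and z of casting in the frame of guide_plate below 0.031 m and angle between casting's own z axis and vertical below 0.05 rad and linear speed of casting below 0.01 m/s).
It fails at once if something (casting, robot or a block) touched a guide rail (contact force between any of left_rail, right_rail and anything else above 0.3 N).
It fails at once if the casting was lifted off the plate or tipped (z of casting in the frame of guide_plate above 0.036 m or angle between casting's own z axis and vertical above 0.15 rad).
It fails at once if a clamp block near the plate was moved more than 10 mm (distance of any of block_a, block_b, block_c, block_d from where it was at the start of the episode above 0.01 m).
It also fails if it takes over 54 s, if anything falls off the work surface, if the arm or the gripper's body presses on something with over 40 N, if the wrist force passes 120 N, or if a joint passes its speed limit or range.

## Working session

There is one attempt and no reset: what is moved stays moved. The work goes in short steps, Python scripts to look and compute and a tool call to move; the robot and the scene stay as the last step left them, time stands still between calls to the robot, and variables do not carry over. Pictures are saved under pics/ and viewed, and the job is handed in when it is done.

Besides the shell and the picture viewer there is one more tool, called after "Request:" as name(argument=value, ...), one argument or row to a line, values as JSON. play_rows: Moves the arm, as the interface text tells. Its arguments: {"type":"object","properties":{"rows":{"type":"array","items":{"type":"array"}},"newtons":{"type":"number"}},"required":["rows"]}

```bash
ls; mkdir -p pics; python3 - <<'E'
from cell import arm, eyes
import cv2, numpy as np
print(arm.observe())
for n in ("top","side"):
    p,d=eyes.get_image(n); c=eyes.get_calibration(n)
    cv2.imwrite(f"pics/{n}0.png",p[:,:,::-1]); np.savez(f"{n}0.npz",p=p,d=d)
    print(n,c)
E
```

```text
pics
{'clock': 0.0, 'joints': array([-1.36759184,  0.43520012,  0.02494856,  1.57410698, -0.01158586,
        1.13402312, -0.07507533]), 'dq': array([ 0.00016716, -0.00100559, -0.0018766 ,  0.00063672,  0.00217148,
       -0.00052812, -0.00069609]), 'joint_efforts': array([ 9.03204091e-04, -6.67865109e+01,  9.85586755e-01, -3.14461291e+01,
       -6.04044367e-02,  4.23753331e-02,  1.91403788e-04]), 'position': array([0.18805364, 0.59549828, 0.23395508]), 'ee_rot': array([ 2.53302981e+00,  1.85653690e+00, -1.87311687e-03]), 'force': array([-0.88145789, -0.33384873,  0.36973788]), 'ft_torque': array([ 0.00567221, -0.0112103 , -0.03989516]), 'width': 1.000653359950102}
top {'intrinsics': array([[485.38213259,   0.        , 325.20759615],
       [  0.        , 485.38213259, 199.9814076 ],
       [  0.        ,   0.        ,   1.        ]]), 'R': array([[ 0.00520941, -0.99997785, -0.00414256],
       [-0.97439913, -0.00414494, -0.2247869 ],
       [ 0.22476475,  0.00520751, -0.97439914]]), 't': array([0.18100431, 0.65705939, 1.03862827])}
side {'intrinsics': array([[429.34130975,   0.        , 321.51660941],
       [  0.        , 429.34130975, 200.40751222],
       [  0.        ,   0.        ,   1.        ]]), 'R': array([[-0.99199648, -0.12623922, -0.00257864],
       [-0.04725534,  0.39011905, -0.91955101],
       [ 0.11708938, -0.91206951, -0.3929622 ]]), 't': array([0.6708725 , 0.02272864, 1.07605488])}
```

View pics/top0.png

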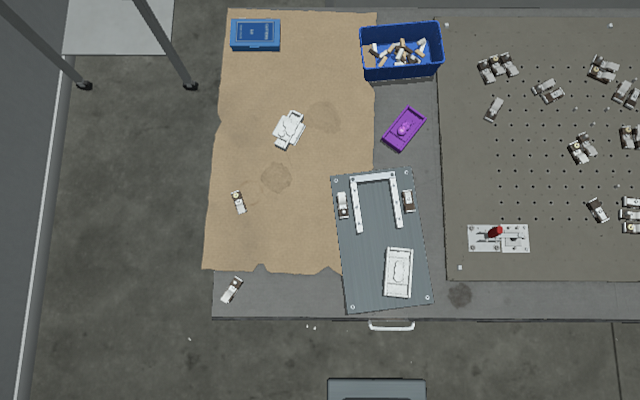

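View pics/side0.png

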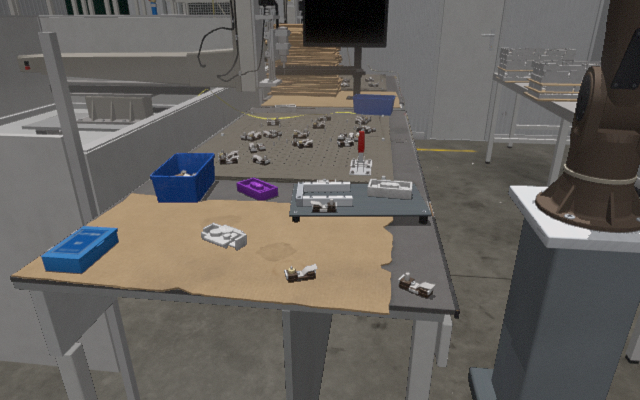

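```bash
cat > h.py <<'E'
import numpy as np,cv2
from cell import arm,eyes
def ray(n,uv,z):
    c=eyes.get_calibration(n);K,R,t=c["intrinsics"],c["R"],c["t"]
    uv=np.atleast_2d(np.asarray(uv,float))
    d=np.c_[uv,np.ones(len(uv))]@np.linalg.inv(K).T@R   # world dirs
    o=-R.T@t
    s=(z-o[2])/d[:,2]
    return o+d*s[:,None]
def proj(n,X):
    c=eyes.get_calibration(n);K,R,t=c["intrinsics"],c["R"],c["t"]
    x=np.atleast_2d(X)@R.T+t; x=x@K.T
    return x[:,:2]/x[:,2:]
def pts(n,d):
    c=eyes.get_calibration(n);K,R,t=c["intrinsics"],c["R"],c["t"]
    v,u=np.mgrid[:d.shape[0],:d.shape[1]]
    q=np.stack([u,v,np.ones_like(u)],-1)*d[...,None]
    return (q@np.linalg.inv(K).T-t)@R
E
python3 - <<'E'
from h import *
z=np.load("top0.npz");p,d=z["p"],z["d"]
cv2.imwrite("pics/crop_t.png",cv2.resize(p[155:325,320:445,::-1],None,fx=4.4,fy=3.5*0+3.5,interpolation=cv2.INTER_CUBIC) if 0 else cv2.resize(p[160:320,320:445,::-1],None,fx=3.7,fy=3.7,interpolation=cv2.INTER_CUBIC))
P=pts("top",d)
for uv in [(398,272),(370,260),(378,178),(357,200),(395,200),(411,292),(386,292),(345,205),(408,200),(300,190)]:
    print(uv,p[uv[1],uv[0]],P[uv[1],uv[0]].round(4))
z=np.load("side0.npz");p=z["p"]
cv2.imwrite("pics/crop_s.png",cv2.resize(p[165:225,280:440,::-1],None,fx=5,fy=5,interpolation=cv2.INTER_CUBIC))
E
```

```text
(398, 272) [218 223 222] [0.4948 0.0187 0.053 ]
(370, 260) [117 128 131] [0.5241 0.0794 0.0287]
(378, 178) [215 224 228] [0.7163 0.0592 0.0491]
(357, 200) [227 231 232] [0.4058 0.1783 1.1605]
(395, 200) [211 217 218] [0.6622 0.0207 0.0518]
(411, 292) [107 118 120] [ 0.4516 -0.014   0.0246]
(386, 292) [210 215 214] [0.4503 0.0464 0.0495]
(345, 205) [222 227 227] [0.6514 0.1376 0.0443]
(408, 200) [193 199 198] [ 0.6646 -0.0113  0.0422]
(300, 190) [170 156 130] [0.6965 0.2463 0.0081]
```

View pics/crop_t.png

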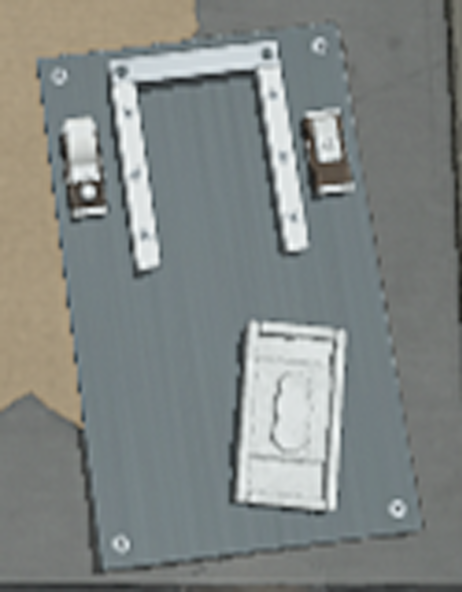

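View pics/crop_s.png

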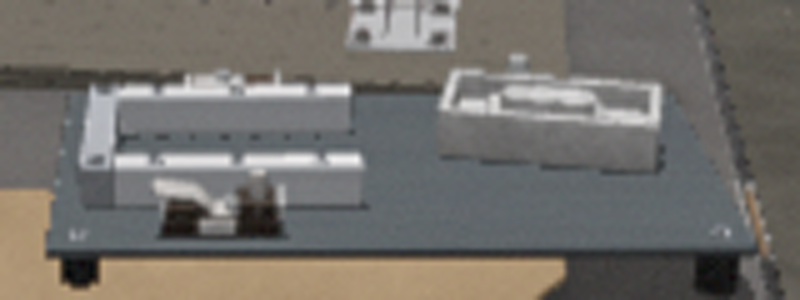

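```bash
cat > m.py <<'E'
from h import *
def rect(a):
    (c,s,an)=cv2.minAreaRect((a[:,:2]*1000).astype(np.float32)); b=cv2.boxPoints((c,s,an)); return np.array(c).round(1),np.array(s).round(1),an,b.round(1)
def measure(n,p,d,verbose=1):
    f=p.astype(int); g=f.mean(2).astype(np.uint8)
    P=pts(n,d)
    roi=np.zeros(g.shape,np.uint8)
    quad=ray(n,[[0,0]],0) # dummy
    # roi = plate region with margin
    X=np.array([[.38,.16,.03],[.76,.2,.03],[.76,-.06,.03],[.38,-.1,.03]])
    cv2.fillConvexPoly(roi,proj(n,X).astype(np.int32),255)
    m=((g>175)&(roi>0)&(f.max(2)-f.min(2)<25)).astype(np.uint8)
    k,l,s,c=cv2.connectedComponentsWithStats(m)
    for i in range(1,k):
        if s[i,4]<60: continue
        v,u=np.nonzero(l==i); cnt,_=cv2.findContours((l==i).astype(np.uint8),cv2.RETR_EXTERNAL,cv2.CHAIN_APPROX_NONE)
        print(n,i,s[i],"medz",np.median(P[v,u,2]).round(4)); 
        r=rect(ray(n,cv2.convexHull(cnt[0])[:,0],.054)); print("  rect@.054",r[0],r[1],round(r[2],2)); 
    return m,l
if __name__=="__main__":
    for n in("top","side"):
        z=np.load(n+"0.npz");measure(n,z["p"],z["d"])
    z=np.load("top0.npz");p=z["p"].astype(int)
    g=p.mean(2); R=slice(160,320)
    # plate mask: bluish grey
    m=((p[...,2]-p[...,0]>6)&(g>90)&(g<150)).astype(np.uint8); m[:160]=0;m[320:]=0;m[:,:320]=0;m[:,445:]=0
    m=cv2.morphologyEx(m,cv2.MORPH_OPEN,np.ones((3,3),np.uint8))
    cv2.imwrite("pics/pm.png",cv2.resize(m[160:320,320:445]*255,None,fx=3.5,fy=3.5))
    cnt,_=cv2.findContours(m,cv2.RETR_EXTERNAL,cv2.CHAIN_APPROX_NONE);c=max(cnt,key=cv2.contourArea)
    print("plate",rect(ray("top",c[:,0],.028)))
E
python3 m.py
```

```text
top 1 [350 171  53  62 847] medz 0.0502
  rect@.054 [659.3  65.8] [135.9 107.2] 7.28
top 5 [403 189   9  15  82] medz 0.0445
  rect@.054 [671.2  -9.7] [32.1 19.4] 7.56
top 6 [337 192   9  11  81] medz 0.048
  rect@.054 [668.4 147.2] [24.1 18.8] 0.24
top 11 [ 384  247   29   51 1149] medz 0.0466
  rect@.054 [496.   17.6] [ 59.3 109.6] 84.6
side 8 [296 182  15  16  82] medz 0.0493
  rect@.054 [719.2  82.4] [101.5  30.2] 85.71
plate (array([578.2,  54.7]), array([330.6, 199.1]), 7.230296611785889, array([[401.7, 132.7],
       [426.7, -64.8],
       [754.7, -23.2],
       [729.6, 174.3]], dtype=float32))
```

View pics/pm.png

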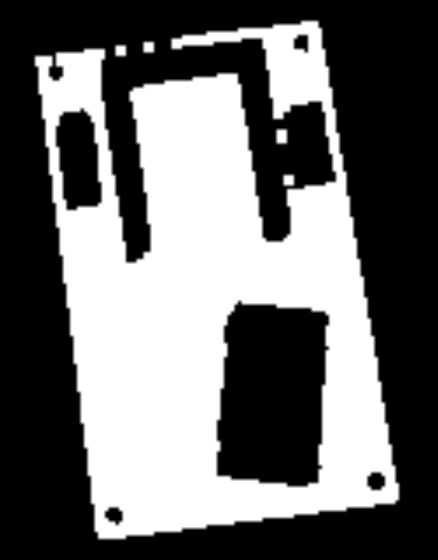

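```bash
cat > go.py <<'E'
from h import *
from scipy.spatial.transform import Rotation as Rn
O=np.array([.5931,.0566]); YAW=np.radians(7.23)
u=np.array([np.cos(YAW),np.sin(YAW)]); n=np.array([-u[1],u[0]])
def plate(xy): d=np.asarray(xy)[...,:2]-O; return np.stack([d@u,d@n],-1)
def world(a): return O+a[0]*u+a[1]*n
def shares(px,py,z,tx=0.0):
    """target in plate frame, tx = angle of tool x rel. lane (deg), tool down"""
    s=arm.observe(); R0=Rn.from_rotvec(s["ee_rot"])
    a=YAW+np.radians(tx); X=np.array([np.cos(a),np.sin(a),0]);Z=np.array([0,0,-1.]);Y=np.cross(Z,X)
    Rt=Rn.from_matrix(np.c_[X,Y,Z])
    dp=R0.inv().apply(np.r_[world((px,py)),z]-s["position"])/.5
    rv=(R0.inv()*Rt).as_rotvec()/np.radians(60)
    print("t",s["clock"],"plate",plate(s["position"]).round(4),"z",s["position"][2].round(4),"F",s["force"].round(2),"w",round(s["width"],3),"j",s["joints"].round(2))
    print("shift",dp.round(4),"turn",rv.round(4))
E
python3 -c "
from go import *
shares(-.101,-.092,.15)"
```

```text
t 0.1 plate [-0.334   0.5856] z 0.234 F [-0.48 -0.03  1.2 ] w 1.001 j [-1.37  0.44  0.02  1.57 -0.01  1.13 -0.08]
shift [-1.0354  0.9906  0.1697] turn [9.0000e-04 1.1000e-03 1.0874e+00]
```

Request:
play_rows(
  rows=[
    [[-0.5, 0.5, 0], [0, 0, 0.5], 0.3],
    [[-0.5, 0.5, 0], [0, 0, 0.5], 0.3],
    [[-0.5, 0.5, 0], [0, 0, 0.5], 0.3],
    [[-0.5, 0.5, 0], [0, 0, 0.5], 0.3],
    [[-0.5, 0.5, 0], [0, 0, 0.5], 0.3],
    [[-0.5, 0.5, 0], [0, 0, 0.5], 0.3],
    [[-0.5, 0.5, 0], [0, 0, 0.5], 0.3],
    [[-0.5, 0.5, 0], [0, 0, 0.5], 0.3],
    [[-0.5, 0.5, 0], [0, 0, 0.5], 0.3],
    [[-0.5, 0.5, 0], [0, 0, 0.5], 0.3],
  ],
)

```text
clock: 1.1
position: [0.3507, 0.2833, 0.2346]
ee_rot: [-2.927, -1.139, 0.0]
force: [-0.1, 0.3, -0.5]
width: 0.653
```

```bash
python3 -c "
from go import *
shares(-.101,-.092,.15)"
```

```text
t 1.1 plate [-0.2119  0.2554] z 0.2346 F [-0.14  0.33 -0.54] w 0.653 j [-1.03  0.14  0.26  1.99 -0.04  1.01 -0.  ]
shift [-0.2205  0.6953  0.169 ] turn [-4.000e-04  2.000e-04  5.884e-01]
```

Request:
play_rows(
  rows=[
    [[-0.22, 0.695, 0.1], [0, 0, 0.588], 0.3],
    [[-0.22, 0.695, 0.1], [0, 0, 0.588], 0.3],
    [[-0.22, 0.695, 0.1], [0, 0, 0.588], 0.3],
    [[-0.22, 0.695, 0.1], [0, 0, 0.588], 0.3],
    [[-0.22, 0.695, 0.1], [0, 0, 0.588], 0.3],
    [[-0.22, 0.695, 0.1], [0, 0, 0.588], 0.3],
    [[-0.22, 0.695, 0.1], [0, 0, 0.588], 0.3],
    [[-0.22, 0.695, 0.1], [0, 0, 0.588], 0.3],
    [[-0.22, 0.695, 0.1], [0, 0, 0.588], 0.3],
    [[-0.22, 0.695, 0.1], [0, 0, 0.588], 0.3],
  ],
)

```text
clock: 2.1
position: [0.5049, -0.0465, 0.1842]
ee_rot: [-3.135, -0.2, 0.002]
force: [-0.1, 0.2, 0.8]
width: 0.648
```

```bash
python3 -c "
from go import *
shares(-.101,-.092,.045)
for n in ('top','side'):
    p,d=eyes.get_image(n); cv2.imwrite(f'pics/{n}1.png',p[:,:,::-1])
"
```

```text
t 2.1 plate [-0.1005 -0.0912] z 0.1842 F [-0.13  0.17  0.76] w 0.648 j [-0.45  0.32  0.56  1.96 -0.21  0.93  0.34]
shift [-0.0007  0.0017  0.2784] turn [-0.0004  0.001   0.001 ]
```

View pics/side1.png

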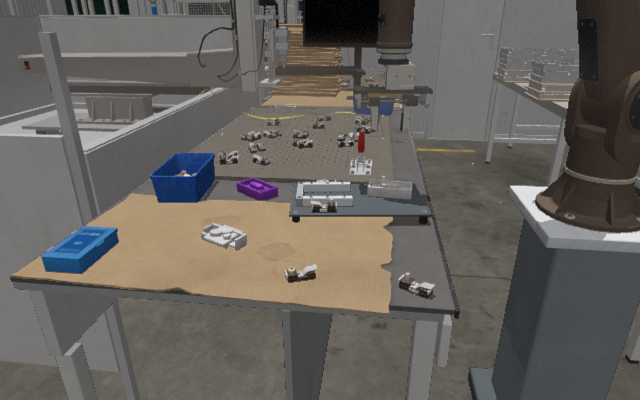

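The gripper (side view, about 392,95) is over the near part of the plate, with its long side along the lane. I'll go down beside the casting's right wall.

Request:
play_rows(
  rows=[
    [[0, 0, 0.06], [0, 0, 0], 0.3],
    [[0, 0, 0.12], [0, 0, 0], 0.3],
    [[0, 0, 0.18], [0, 0, 0], 0.3],
    [[0, 0, 0.23], [0, 0, 0], 0.3],
    [[0, 0, 0.26], [0, 0, 0], 0.3],
    [[0, 0, 0.278], [0, 0, 0], 0.3],
    [[0, 0, 0.278], [0, 0, 0], 0.3],
  ],
)

```text
clock: 2.9
position: [0.5042, -0.0469, 0.0451]
ee_rot: [-3.135, -0.2, 0.002]
force: [-0.2, 0.3, -0.0]
width: 0.649
```

```bash
python3 -c "
from go import *
shares(-.101,-.0395,.045)
for n in ('top','side'):
    p,d=eyes.get_image(n); cv2.imwrite(f'pics/{n}2.png',cv2.resize(p[160:320,300:460,::-1] if n=='top' else p[80:230,280:440,::-1],None,fx=3.7,fy=3.7))
"
```

```text
t 2.9 plate [-0.1012 -0.0915] z 0.0451 F [-0.17  0.33 -0.02] w 0.649 j [-0.34  0.53  0.44  2.08 -0.38  0.61  0.5 ]
shift [ 0.0005 -0.104   0.0003] turn [-0.0007  0.0014  0.0012]
```

View pics/side2.png

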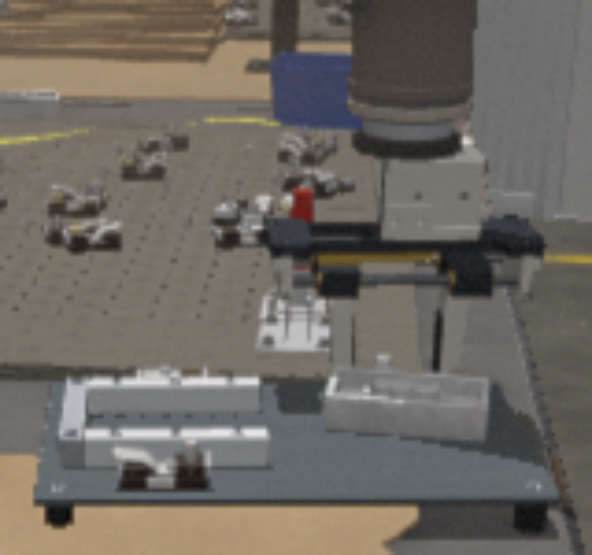

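View pics/top2.png

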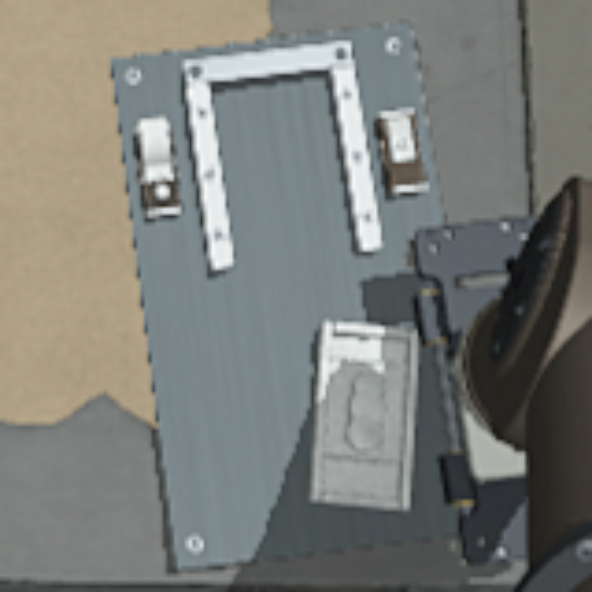

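The fingers are to the right of the casting (top crop, around 440,380) and aligned with the lane. Next I'll push left, stopping a little short.

Request:
play_rows(
  rows=[
    [[0, -0.01, 0], [0, 0, 0], 0.3],
    [[0, -0.02, 0], [0, 0, 0], 0.3],
    [[0, -0.03, 0], [0, 0, 0], 0.3],
    [[0, -0.04, 0], [0, 0, 0], 0.3],
    [[0, -0.05, 0], [0, 0, 0], 0.3],
    [[0, -0.06, 0], [0, 0, 0], 0.3],
    [[0, -0.07, 0], [0, 0, 0], 0.3],
    [[0, -0.08, 0], [0, 0, 0], 0.3],
    [[0, -0.087, 0], [0, 0, 0], 0.3],
    [[0, -0.09, 0], [0, 0, 0], 0.3],
  ],
)

```text
clock: 4.0
position: [0.499, -0.0034, 0.0457]
ee_rot: [3.135, 0.198, -0.0]
force: [0.6, -2.8, 0.9]
width: 0.652
```

```bash
python3 -c "
from go import *
shares(-.101,-.0395,.045)
for n in ('top','side'):
    p,d=eyes.get_image(n); np.savez(n+'3.npz',p=p,d=d);cv2.imwrite(f'pics/{n}3.png',cv2.resize(p[160:320,300:460,::-1] if n=='top' else p[80:230,280:440,::-1],None,fx=3.7,fy=3.7))
"
```

```text
t 4.0 plate [-0.1009 -0.0476] z 0.0457 F [ 0.63 -2.81  0.87] w 0.652 j [-0.43  0.52  0.45  2.1  -0.39  0.6   0.41]
shift [-0.0002 -0.0163  0.0014] turn [ 0.0001  0.0003 -0.0002]
```

View pics/side3.png

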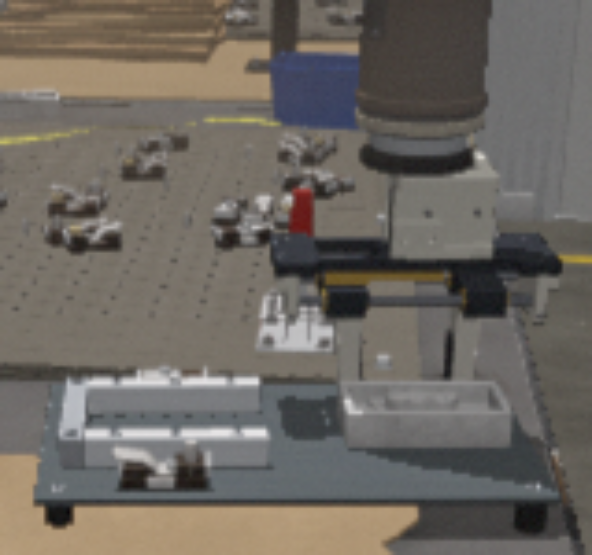

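View pics/top3.png

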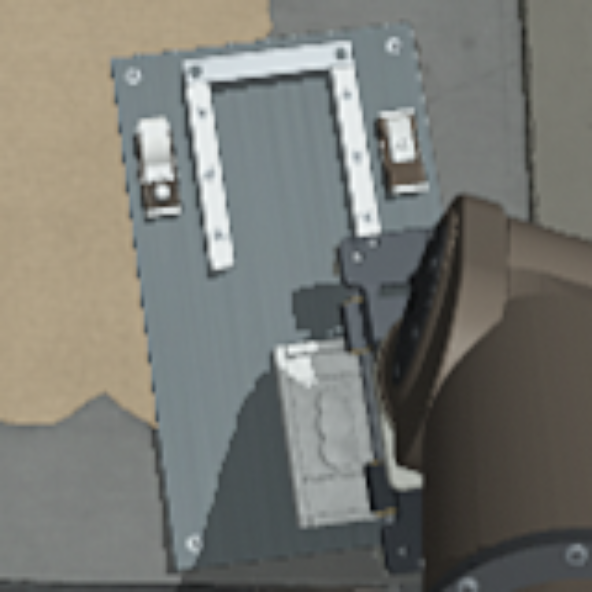

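```bash
python3 -c "
from go import *
for z in (.028,.054):
  print(plate(ray('top',np.array([(276,350),(301,527)])/3.7+[299.6,159.6],z)).round(4))
z=np.load('top3.npz');p=z['p'];cv2.imwrite('pics/t3z.png',cv2.resize(p[245:310,365:415,::-1],None,fx=9,fy=9,interpolation=cv2.INTER_CUBIC))
"
```

```text
[[-0.0533  0.0197]
 [-0.1633  0.02  ]]
[[-0.056   0.0225]
 [-0.1635  0.0228]]
```

View pics/t3z.png

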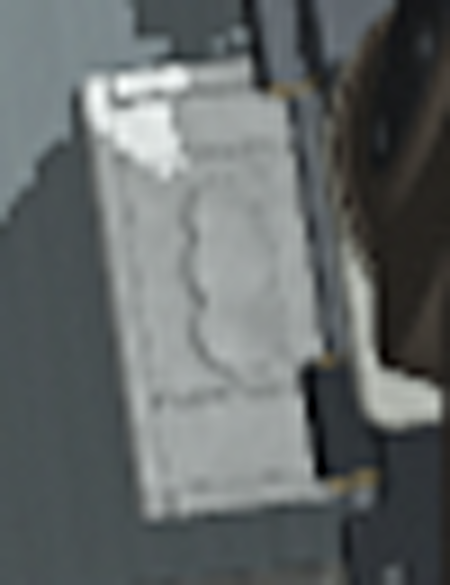

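Request:
play_rows(
  rows=[
    [[0, -0.006, 0], [0, 0, 0], 0.3],
    [[0, -0.012, 0], [0, 0, 0], 0.3],
    [[0, -0.016, 0], [0, 0, 0], 0.3],
    [[0, -0.016, 0], [0, 0, 0], 0.3],
    [[0, -0.016, 0], [0, 0, 0], 0.3],
  ],
)

```text
clock: 4.6
position: [0.498, 0.0048, 0.0457]
ee_rot: [-3.135, -0.198, 0.0]
force: [0.6, 0.4, -0.5]
width: 0.648
```

Request:
play_rows(
  rows=[
    [[0, 0.02, 0], [0, 0, 0], 0.3],
    [[0, 0.06, 0], [0, 0, 0], 0.3],
    [[0, 0.1, 0], [0, 0, 0], 0.3],
    [[0, 0.12, -0.08], [0, 0, 0], 0.3],
    [[0, 0.12, -0.16], [0, 0, 0], 0.3],
    [[0, 0.12, -0.2], [0, 0, 0], 0.3],
  ],
)

```text
clock: 5.2
position: [0.5067, -0.0571, 0.1485]
ee_rot: [3.135, 0.194, 0.005]
force: [0.4, 0.1, -0.3]
width: 0.647
```

```bash
python3 -c "
from go import *
shares(-.215,-.08,.14,90)
shares(-.215,-.08,.14,-90)
for n in ('top','side'):
    p,d=eyes.get_image(n); np.savez(n+'4.npz',p=p,d=d);cv2.imwrite(f'pics/{n}4.png',cv2.resize(p[160:320,300:460,::-1] if n=='top' else p[80:230,280:440,::-1],None,fx=3.7,fy=3.7,interpolation=cv2.INTER_CUBIC))
"
```

```text
t 5.2 plate [-0.1    -0.1019] z 0.1485 F [ 0.45  0.11 -0.25] w 0.647 j [-0.41  0.37  0.55  1.99 -0.26  0.84  0.4 ]
shift [-0.2301 -0.0432  0.0163] turn [ 0.0027 -0.0017 -1.5028]
t 5.2 plate [-0.1    -0.1019] z 0.1485 F [ 0.45  0.11 -0.25] w 0.647 j [-0.41  0.37  0.55  1.99 -0.26  0.84  0.4 ]
shift [-0.2301 -0.0432  0.0163] turn [-0.0017 -0.0027  1.4972]
```

View pics/top4.png

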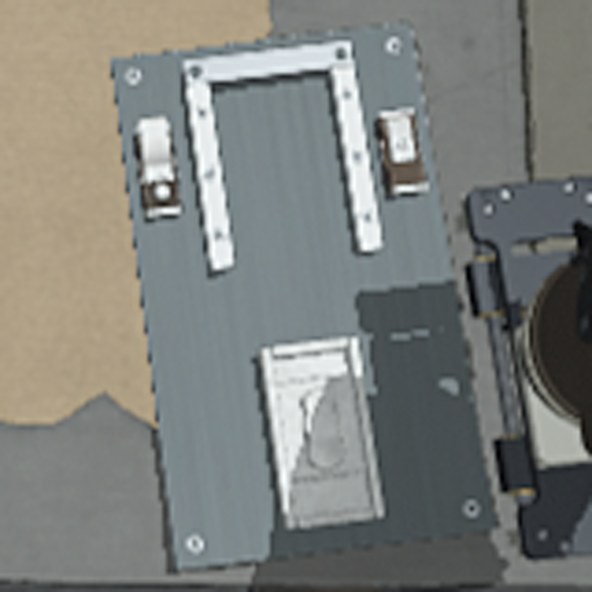

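View pics/side4.png

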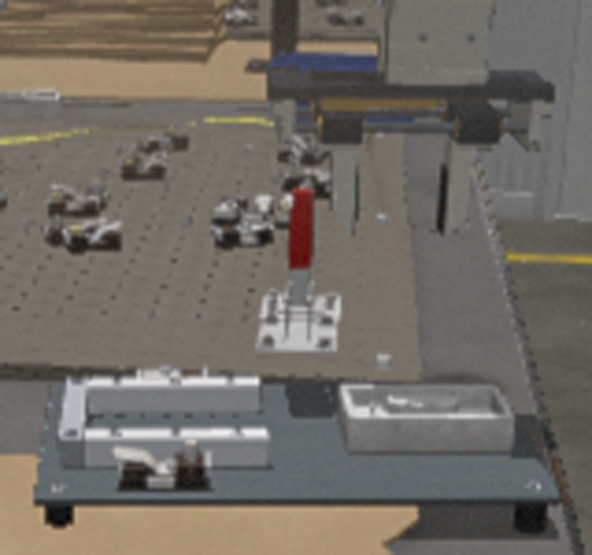

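```bash
cat > meas.py <<'E'
from go import *
def casting(f,thr=145,win=((245,312),(362,412))):
    p=np.load(f)['p']; g=p.mean(2)
    m=np.zeros(g.shape,np.uint8);(a,b),(c,e)=win; m[a:b,c:e]=g[a:b,c:e]>thr
    k,l,s,_=cv2.connectedComponentsWithStats(m);i=1+s[1:,4].argmax();m=(l==i).astype(np.uint8)
    cnt=max(cv2.findContours(m,cv2.RETR_EXTERNAL,cv2.CHAIN_APPROX_NONE)[0],key=len)
    hull=cv2.convexHull(cnt)[:,0]
    q=plate(ray('top',hull,.054))*1000
    r=cv2.minAreaRect(q.astype(np.float32)); print(thr,s[i],r)
    # per-row outer edges (pixel limits) at lane stations, left wall foot z=.028 and right rim z=.054
    L=[];R=[]
    for v in range(s[i,1]+5,s[i,1]+s[i,3]-5):
        x=np.nonzero(m[v])[0];L.append((x[0]-.5,v));R.append((x[-1]+.5,v))
    for nm,E,z in(('left foot',L,.028),('left rim',L,.054),('right rim',R,.054)):
        w=plate(ray('top',E,z))*1000;k=np.polyfit(w[:,0],w[:,1],1);print(nm,'y at mid',np.polyval(k,w[:,0].mean()).round(2),'slope',k[0].round(4))
if __name__=="__main__":
    import sys
    for t in(135,145,155):casting(sys.argv[1],t)
    p=np.load(sys.argv[1])['p'];g=p.mean(2)
    for v in (195,200,205,210,215):  # rails inner edges
        x=np.nonzero(g[v,350:405]>165)[0]+350
        gap=np.argmax(np.diff(x)); 
        a,b=plate(ray('top',[(x[gap]+.5,v),(x[gap+1]-.5,v)],.050))*1000
        b2=plate(ray('top',[(x[gap+1]-.5,v)],.028))*1000
        print(v,'left rail inner top',a.round(1),'right rail inner top/foot',b.round(1),b2.round(1))
E
python3 meas.py top4.npz
```

```text
135 [ 370  250   34   53 1262] ((-107.63581848144531, -0.6647911071777344), (66.96062469482422, 110.79122161865234), 89.37555694580078)
left foot y at mid 29.85 slope -0.0039
left rim y at mid 32.47 slope -0.0039
right rim y at mid -28.19 slope -0.0176
145 [ 371  251   33   52 1177] ((-107.84196472167969, 2.210521697998047), (60.6500244140625, 110.37482452392578), 89.13065338134766)
left foot y at mid 29.71 slope -0.0057
left rim y at mid 32.34 slope -0.0057
right rim y at mid -27.72 slope -0.0108
155 [371 251  28  51 923] ((-107.3421859741211, 1.7548236846923828), (60.68608093261719, 109.07706451416016), 89.74406433105469)
left foot y at mid 29.52 slope -0.0045
left rim y at mid 32.16 slope -0.0045
right rim y at mid -20.57 slope -0.1554
195 left rail inner top [87.1 41.1] right rail inner top/foot [ 77.4 -38.3] [[ 82.3 -41.9]]
200 left rail inner top [74.9 40.4] right rail inner top/foot [ 65.2 -38.8] [[ 69.8 -42.4]]
205 left rail inner top [62.7 39.7] right rail inner top/foot [ 53.  -39.3] [[ 57.4 -42.9]]
210 left rail inner top [50.8 41.3] right rail inner top/foot [ 41.2 -37.4] [[ 45.4 -41.1]]
215 left rail inner top [38.8 40.7] right rail inner top/foot [ 29.1 -38. ] [[ 33.1 -41.6]]
```

Request:
play_rows(
  rows=[
    [[-0.2, -0.1, 0], [0, 0, -0.8], -0.56],
    [[-0.2, -0.1, 0], [0, 0, -0.8], -0.56],
    [[-0.2, -0.1, 0], [0, 0, -0.8], -0.56],
    [[-0.2, -0.1, 0], [0, 0, -0.8], -0.56],
    [[-0.2, -0.1, 0], [0, 0, -0.8], -0.56],
    [[-0.2, -0.1, 0], [0, 0, -0.8], -0.56],
    [[-0.2, -0.1, 0], [0, 0, -0.8], -0.56],
  ],
)

```text
clock: 6.0
position: [0.3997, -0.0185, 0.1451]
ee_rot: [-2.783, -1.456, 0.001]
force: [-0.0, -0.5, 0.1]
width: 0.219
```

```bash
python3 -c "
from go import *
shares(-.192,0.001,.14,90)"
```

```text
t 6.0 plate [-0.2013 -0.0502] z 0.1451 F [-0.01 -0.45  0.15] w 0.219 j [-0.42  0.19  0.39  2.22 -0.1   0.75  1.  ]
shift [ 0.0886 -0.0546  0.0103] turn [-1.000e-03  2.000e-04 -6.998e-01]
```

Request:
play_rows(
  rows=[
    [[0.0886, -0.0546, 0], [0, 0, -0.7], -0.56],
    [[0.0886, -0.0546, 0], [0, 0, -0.7], -0.56],
    [[0.0886, -0.0546, 0], [0, 0, -0.7], -0.56],
    [[0.0886, -0.0546, 0], [0, 0, -0.7], -0.56],
    [[0.0886, -0.0546, 0], [0, 0, -0.7], -0.56],
    [[0.0886, -0.0546, 0], [0, 0, -0.7], -0.56],
    [[0.0886, -0.0546, 0], [0, 0, -0.7], -0.56],
    [[0.0886, -0.0546, 0], [0, 0, -0.7], -0.56],
  ],
)

```text
clock: 6.8
position: [0.403, 0.0337, 0.1455]
ee_rot: [-2.083, -2.352, 0.0]
force: [0.7, 0.2, -0.2]
width: 0.216
```

```bash
python3 -c "
from go import *
shares(-.192,0.001,.045,90)"
```

```text
t 6.8 plate [-0.1915  0.0012] z 0.1455 F [ 0.66  0.23 -0.19] w 0.216 j [-0.41  0.19  0.23  2.21 -0.06  0.75  1.55]
shift [-0.0004 -0.0009  0.201 ] turn [-0.0003 -0.     -0.0048]
```

Request:
play_rows(
  rows=[
    [[0, 0, 0.05], [0, 0, 0], -0.56],
    [[0, 0, 0.1], [0, 0, 0], -0.56],
    [[0, 0, 0.15], [0, 0, 0], -0.56],
    [[0, 0, 0.185], [0, 0, 0], -0.56],
    [[0, 0, 0.2], [0, 0, 0], -0.56],
    [[0, 0, 0.2], [0, 0, 0], -0.56],
  ],
)

```text
clock: 7.4
position: [0.4026, 0.0337, 0.0451]
ee_rot: [-2.079, -2.354, 0.002]
force: [-0.4, 0.7, 0.4]
width: 0.222
```

```bash
python3 -c "
from go import *
shares(-.0005,0.0,.045,90)
for n in ('top','side'):
    p,d=eyes.get_image(n); np.savez(n+'5.npz',p=p,d=d);cv2.imwrite(f'pics/{n}5.png',cv2.resize(p[160:320,300:460,::-1] if n=='top' else p[80:230,280:440,::-1],None,fx=3.7,fy=3.7,interpolation=cv2.INTER_CUBIC))
"
```

```text
t 7.4 plate [-0.1919  0.0012] z 0.0451 F [-0.36  0.7   0.42] w 0.222 j [-0.36  0.39  0.18  2.3  -0.15  0.47  1.64]
shift [-0.0017  0.3828 -0.0005] turn [-0.0017  0.0003 -0.0021]
```

View pics/side5.png

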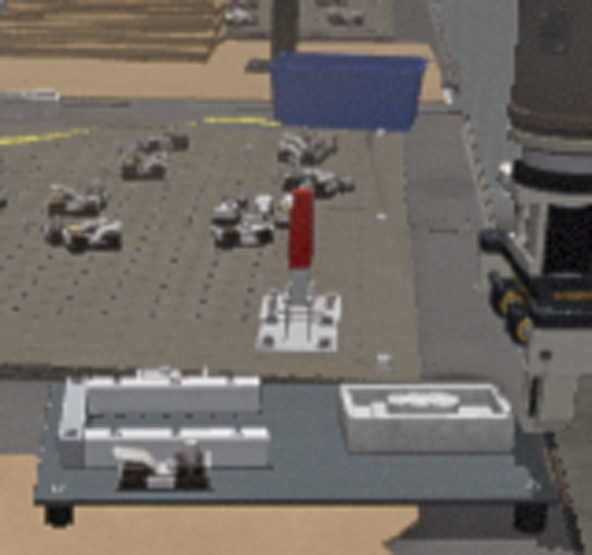

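View pics/top5.png

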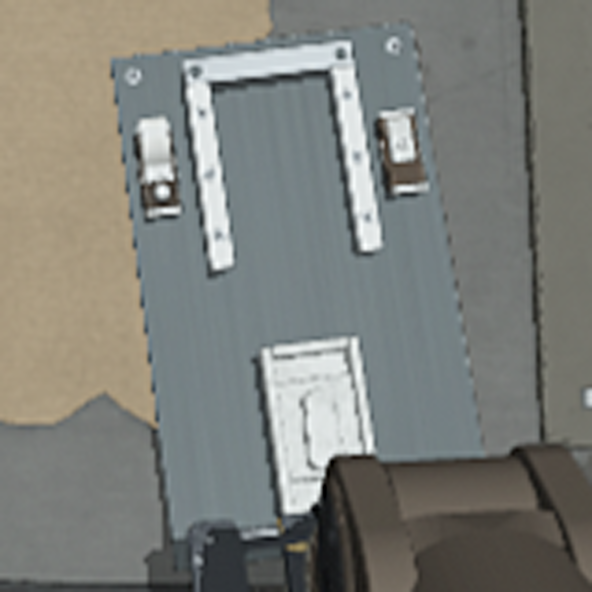

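Both views show the casting square and centred in front of the mouth, with the fingers just behind its rear wall. I'll push forward as far as the mouth.

Request:
play_rows(
  rows=[
    [[0, 0.015, 0], [0, 0, 0], -0.56],
    [[0, 0.027, 0], [0, 0, 0], -0.56],
    [[0, 0.037, 0], [0, 0, 0], -0.56],
    [[0, 0.047, 0], [0, 0, 0], -0.56],
    [[0, 0.059, 0], [0, 0, 0], -0.56],
    [[0, 0.073, 0], [0, 0, 0], -0.56],
    [[0, 0.087, 0], [0, 0, 0], -0.56],
    [[0, 0.1, 0], [0, 0, 0], -0.56],
    [[0, 0.11, 0], [0, 0, 0], -0.56],
    [[0, 0.12, 0], [0, 0, 0], -0.56],
  ],
)

```text
clock: 8.5
position: [0.4627, 0.0414, 0.0457]
ee_rot: [-2.077, -2.356, 0.001]
force: [-2.7, -0.5, 1.6]
width: 0.222
```

```bash
cat >look.py <<'E'
import sys
from go import *
k=sys.argv[1]
shares(-.0005,0.0,.045,90)
for n in ('top','side'):
    p,d=eyes.get_image(n); np.savez(n+k+'.npz',p=p,d=d);cv2.imwrite(f'pics/{n}{k}.png',cv2.resize(p[160:320,300:460,::-1] if n=='top' else p[80:230,280:440,::-1],None,fx=3.7,fy=3.7,interpolation=cv2.INTER_CUBIC))
E
python3 look.py 6
```

```text
t 8.5 plate [-0.1312  0.0013] z 0.0457 F [-2.69 -0.49  1.6 ] w 0.222 j [-0.34  0.45  0.18  2.16 -0.15  0.54  1.65]
shift [-0.0025  0.2615  0.0011] turn [-0.0006 -0.     -0.0005]
```

View pics/side6.png

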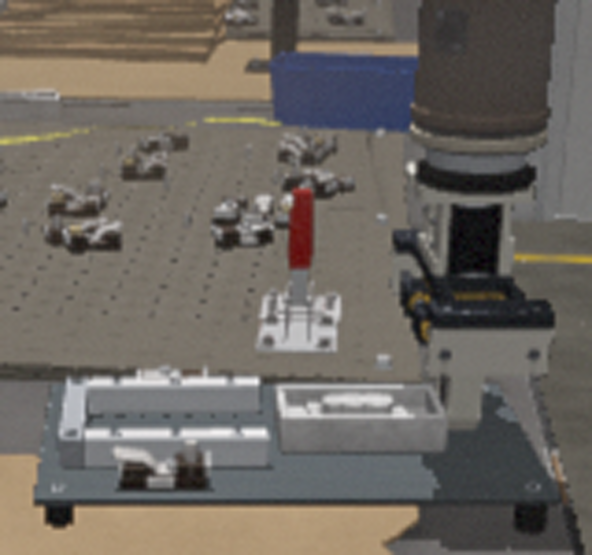

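View pics/top6.png

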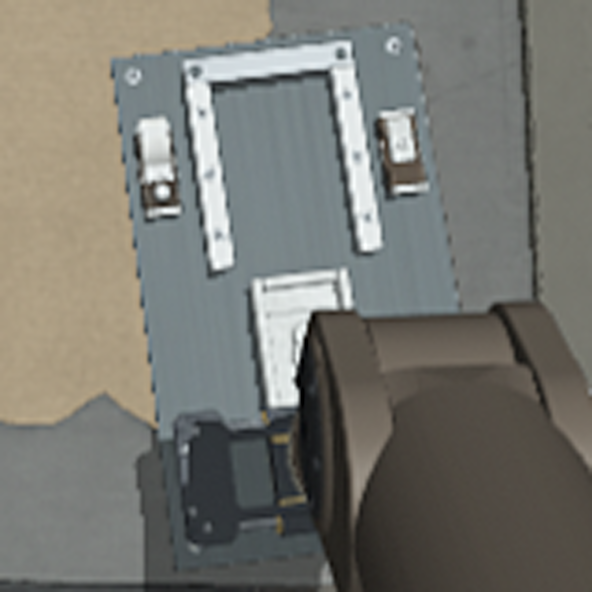

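```bash
python3 -c "
from go import *
f=lambda c,z:print((plate(ray('top',np.array(c)/3.7+[299.6,159.6],z))*1000).round(1))
f([(252,285),(268,405)],.028); f([(348,268),(353,300)],.054)
f([(233,268),(357,253)],.05)"
```

```text
[[-10.5  28.9]
 [-86.8  29.6]]
[[-10.9 -29.3]
 [-31.1 -29.3]]
[[ -1.6  41.4]
 [ -1.6 -36.9]]
```

Request:
play_rows(
  rows=[
    [[0, 0.012, 0], [0, 0, 0], -0.56],
    [[0, 0.028, 0], [0, 0, 0], -0.56],
    [[0, 0.044, 0], [0, 0, 0], -0.56],
    [[0, 0.06, 0], [0, 0, 0], -0.56],
    [[0, 0.076, 0], [0, 0, 0], -0.56],
    [[0, 0.092, 0], [0, 0, 0], -0.56],
    [[0, 0.108, 0], [0, 0, 0], -0.56],
    [[0, 0.124, 0], [0, 0, 0], -0.56],
    [[0, 0.136, 0], [0, 0, 0], -0.56],
    [[0, 0.144, 0], [0, 0, 0], -0.56],
  ],
)

```text
clock: 9.6
position: [0.5348, 0.0505, 0.0457]
ee_rot: [2.078, 2.356, 0.0]
force: [-3.0, -0.4, 2.1]
width: 0.218
```

```bash
python3 look.py 7
```

```text
t 9.6 plate [-0.0586  0.0013] z 0.0457 F [-3.05 -0.37  2.11] w 0.218 j [-0.33  0.53  0.19  1.99 -0.16  0.63  1.66]
shift [-0.0024  0.1163  0.0015] turn [ 0.0003 -0.     -0.0006]
```

View pics/side7.png

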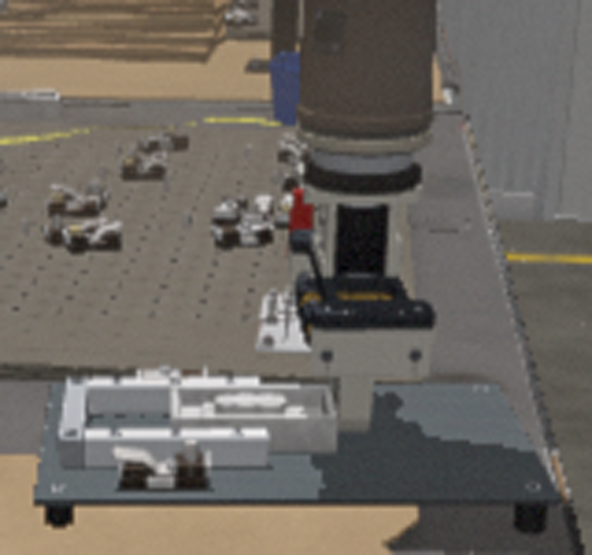

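View pics/top7.png

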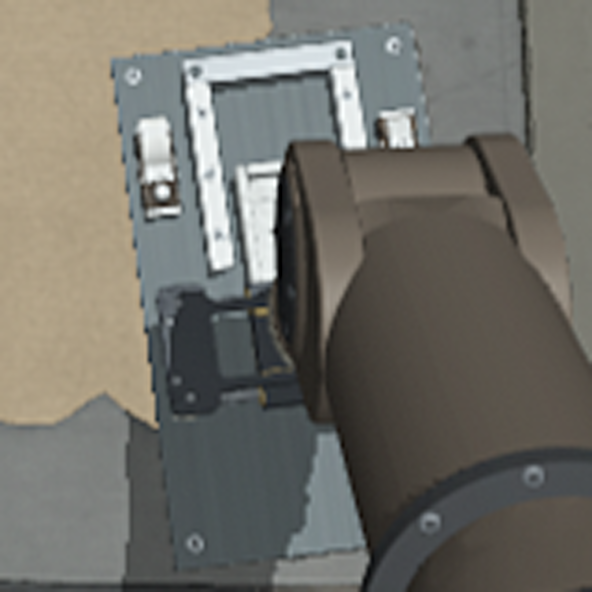

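Request:
play_rows(
  rows=[
    [[0, 0.012, 0], [0, 0, 0], -0.56],
    [[0, 0.026, 0], [0, 0, 0], -0.56],
    [[0, 0.04, 0], [0, 0, 0], -0.56],
    [[0, 0.054, 0], [0, 0, 0], -0.56],
    [[0, 0.068, 0], [0, 0, 0], -0.56],
    [[0, 0.08, 0], [0, 0, 0], -0.56],
    [[0, 0.09, 0], [0, 0, 0], -0.56],
    [[0, 0.098, 0], [0, 0, 0], -0.56],
    [[0, 0.104, 0], [0, 0, 0], -0.56],
    [[0, 0.106, 0], [0, 0, 0], -0.56],
  ],
)

```text
clock: 10.7
position: [0.587, 0.057, 0.0458]
ee_rot: [2.078, 2.356, 0.0]
force: [-3.9, -0.5, 2.2]
width: 0.216
```

```bash
python3 look.py 8
```

```text
t 10.7 plate [-0.006   0.0012] z 0.0458 F [-3.94 -0.52  2.22] w 0.216 j [-0.32  0.6   0.19  1.86 -0.16  0.7   1.66]
shift [-0.0024  0.011   0.0015] turn [ 0.0003 -0.     -0.0007]
```

View pics/side8.png

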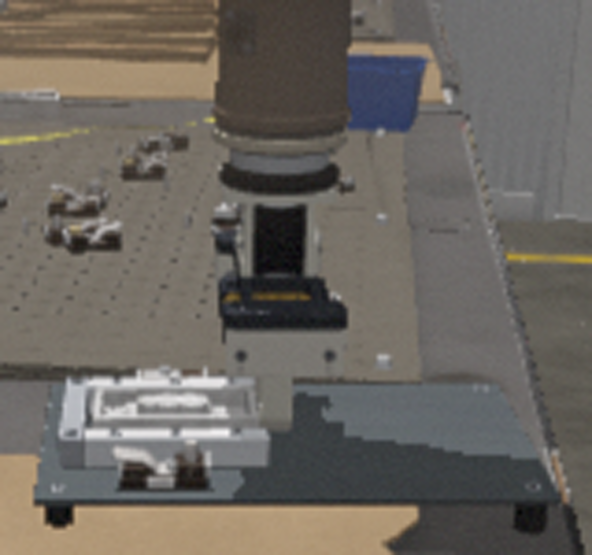

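View pics/top8.png

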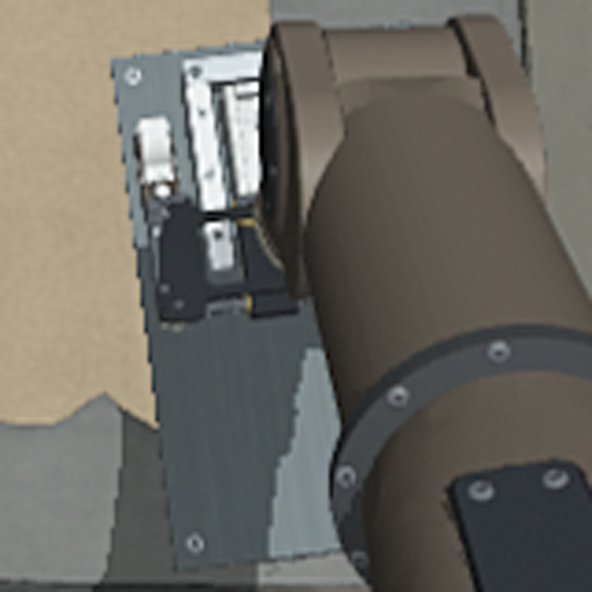

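Only a few mm remain to the stop (side crop: the casting's front is at about 93,400). I'll creep forward and watch the force.

Request:
play_rows(
  rows=[
    [[0, 0.002, 0], [0, 0, 0], -0.56],
    [[0, 0.004, 0], [0, 0, 0], -0.56],
    [[0, 0.006, 0], [0, 0, 0], -0.56],
    [[0, 0.006, 0], [0, 0, 0], -0.56],
  ],
)

```text
clock: 11.2
position: [0.5899, 0.0575, 0.0458]
ee_rot: [2.077, 2.356, 0.001]
force: [-1.8, -0.4, 1.5]
width: 0.218
```

Request:
play_rows(
  rows=[
    [[0, 0.001, 0], [0, 0, 0], -0.56],
    [[0, 0.002, 0], [0, 0, 0], -0.56],
    [[0, 0.002, 0], [0, 0, 0], -0.56],
  ],
)

```text
clock: 11.5
position: [0.5907, 0.0575, 0.0458]
ee_rot: [2.078, 2.356, 0.0]
force: [-1.9, -0.6, 0.9]
width: 0.22
```

Request:
play_rows(
  rows=[
    [[0, 0.001, 0], [0, 0, 0], -0.56],
    [[0, 0.002, 0], [0, 0, 0], -0.56],
    [[0, 0.002, 0], [0, 0, 0], -0.56],
  ],
)

```text
clock: 11.8
position: [0.5917, 0.0577, 0.0457]
ee_rot: [2.078, 2.356, 0.0]
force: [-1.7, -0.2, 1.2]
width: 0.221
```

Request:
play_rows(
  rows=[
    [[0, 0.001, 0], [0, 0, 0], -0.56],
    [[0, 0.002, 0], [0, 0, 0], -0.56],
    [[0, 0.002, 0], [0, 0, 0], -0.56],
  ],
)

```text
clock: 12.1
position: [0.5921, 0.0577, 0.0457]
ee_rot: [-2.077, -2.356, 0.001]
force: [-5.3, -0.6, 3.6]
width: 0.22
```

```bash
python3 look.py 9; python3 -c "
import numpy as np,cv2
p=np.load('side9.npz')['p'];cv2.imwrite('pics/s9z.png',cv2.resize(p[175:215,290:360,::-1],None,fx=10,fy=10,interpolation=cv2.INTER_CUBIC))"
```

```text
t 12.1 plate [-0.0008  0.0012] z 0.0457 F [-5.27 -0.58  3.59] w 0.22 j [-0.32  0.6   0.19  1.85 -0.16  0.71  1.66]
shift [-0.0024  0.0007  0.0013] turn [-0.0009 -0.0001 -0.0006]
```

View pics/s9z.png

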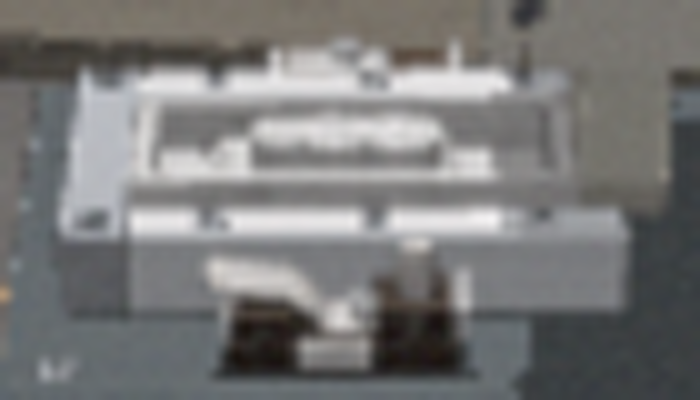

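Request:
play_rows(
  rows=[
    [[0, 0.001, 0], [0, 0, 0], -0.56],
    [[0, 0.002, 0], [0, 0, 0], -0.56],
    [[0, 0.002, 0], [0, 0, 0], -0.56],
  ],
)

```text
clock: 12.5
position: [0.5921, 0.0577, 0.0455]
ee_rot: [-2.076, -2.355, 0.003]
force: [-8.1, -1.0, 5.7]
width: 0.225
```

The force is rising while the position stays put, so the casting is seated on the stop. I'll back straight out, then up.

Request:
play_rows(
  rows=[
    [[0, -0.01, 0], [0, 0, 0], -0.56],
    [[0, -0.04, 0], [0, 0, 0], -0.56],
    [[0, -0.09, 0], [0, 0, 0], -0.56],
    [[0, -0.15, 0], [0, 0, 0], -0.56],
    [[0, -0.22, 0], [0, 0, 0], -0.56],
    [[0, -0.28, -0.05], [0, 0, 0], -0.56],
    [[0, -0.32, -0.15], [0, 0, 0], -0.56],
    [[0, -0.34, -0.25], [0, 0, 0], -0.56],
    [[0, -0.34, -0.3], [0, 0, 0], -0.56],
    [[0, -0.34, -0.3], [0, 0, 0], -0.56],
  ],
)

```text
clock: 13.5
position: [0.4279, 0.0372, 0.2001]
ee_rot: [2.074, 2.352, 0.014]
force: [0.6, 0.6, 0.4]
width: 0.22
```

```bash
python3 look.py 10
```

```text
t 13.5 plate [-0.1663  0.0015] z 0.2001 F [0.55 0.6  0.35] w 0.22 j [-0.43  0.14  0.25  2.09 -0.05  0.9   1.54]
shift [-0.0033  0.3285  0.3134] turn [ 0.0095 -0.0016 -0.0006]
```

View pics/side10.png

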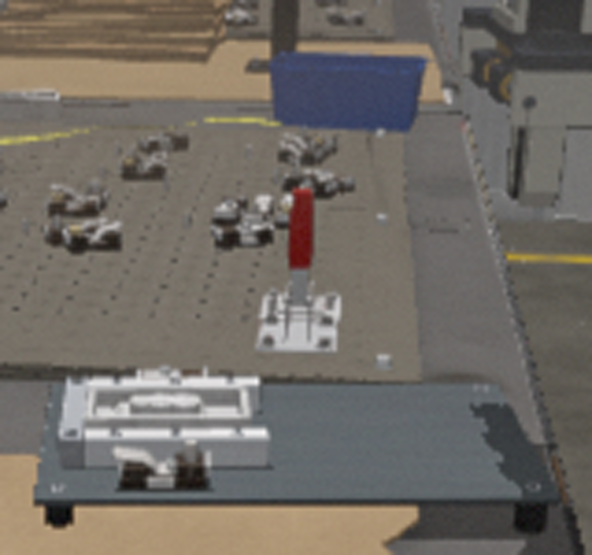

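View pics/top10.png

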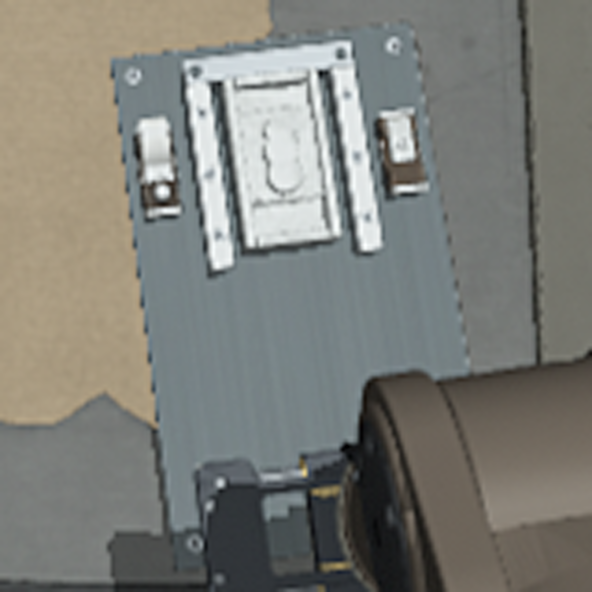

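```bash
python3 -c "
from go import *
f=lambda c,z:print((plate(ray('top',np.array(c)/3.7+[299.6,159.6],z))*1000).round(1))
f([(246,251),(340,241)],.028);f([(246,247),(339,237)],.054);f([(222,85),(243,240)],.028);f([(318,72),(338,225)],.054)
a=np.load('top4.npz')['p'].astype(int);b=np.load('top10.npz')['p'].astype(int)
for nm,s in dict(a=np.s_[190:220,334:351],b=np.s_[188:214,401:418],c=np.s_[185:218,228:250],d=np.s_[270:308,215:248]).items(): print(nm,abs(np.load('top0.npz')['p'].astype(int)[s]-b[s]).mean().round(2))
"
```

```text
[[ 11.6  29.6]
 [ 10.8 -30.9]]
[[ 10.   31.9]
 [  9.2 -26.7]]
[[122.2  29.8]
 [ 18.9  30.5]]
[[116.5 -29.5]
 [ 16.8 -27.2]]
a 3.18
b 3.08
c 3.44
d 3.2
```

Rear wall is about 10 mm inside the mouth, centred to about 1 mm and square. The blocks haven't moved and the arm is clear, so I'll hand in.

```bash
python3 -c "
from cell import arm
print(arm.sign_off())"
```

```text
the job is handed in; nothing more can be done
None
```

The casting is pushed home against the end stop, and I handed the job in at about 13.6 s; the sign-off gives no verdict.

**What I did:** I squared and centred the casting in the open area before the mouth by pushing its right wall with both fingertips. Then I pushed it down the lane from its rear wall with the fingers 20 mm apart. At the stop the push force rose to about 10 N while the position stayed put. I backed straight out and then lifted the gripper clear.

**Last checks (camera):**
- **Position:** the rear wall is about 10–11 mm inside the mouth (10 mm expected), and the centre is within about 1–2 mm of the lane's middle.
- **Angle:** the left wall's foot and the rear wall read under about 0.02 rad off the lane. The right rim, picked by eye, reads about 0.023 rad. Both are inside the 0.06 limit.
- **Rails:** there is visible clearance of about 8–10 mm on both sides. I saw no sign of rail contact, but contact force on the rails is not measured directly.
- **Blocks:** all four look unchanged from the first picture, with only image noise differing.

**Disagreement:** the rails' inner edges suggest the lane's middle is about 0.6–1 mm to the left of where the plate outline puts it. That is small against the 9.5 mm tolerance.

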